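Unchock, zero and trip the torque checker

TASK

Ready the green torque checker for the next rotor bolt. First slide the aluminium gauge block out from under the yellow-tipped trip lever and lay it flat inside the blue nest; then turn the black bezel by its grey grip until its white zero mark lines up with the red pointer; then press the sprung trip lever fully down to its stop, hold it there for a moment and let it spring back up. Do not move or tip the bolt, the two nuts or the ratchet.

Things in the scene. Friction and masses are not known exactly. Their poses are not given: they have to be found in the camera images.
- checker: Fixed green housing of the torque checker, 130 (x) x 150 (y) x 55 (z) mm; origin at the centre of its underside on the shelf. The trip lever sticks out of its -x face; a white dial with the bezel is on top, centred over the origin.
- trip_lever (a joint): Sprung trip lever: steel bar 24 mm wide with a yellow pad (34 x 36 x 10 mm) at its tip, reaching 110 mm along the checker's -x from its hinge at the -x face, 52 mm up. Level at rest, underside 47 mm above the shelf. 0 = up at rest, 0.40 rad = fully down on its stop (pad sinks 36 mm); takes 4 N on the pad at the start, 13 N at the stop.
- trip_pad (a point): Centre of the upper face of the yellow lever pad, 93 mm out from the hinge, 57 mm above the shelf at rest; moves with the lever.
- bezel (a joint): Angle of the black bezel about the vertical, rad, anticlockwise seen from above positive; 0 = its white mark points along the checker's +x; stays where it is left; stops at +-1.6.
- bezel_grip (a point): On the bezel's axis, 85 mm above the shelf, at the height to grip. The grey grip bar across the bezel is 62 mm long along this point's x axis, 16 mm wide, and spans 64 to 96 mm above the shelf, on the black disc of 76 mm diameter whose top is 64 mm up.
- bezel_mark (a point): White zero mark at the rim of the bezel (36 mm from its axis); its x axis points outward along the bar and the mark.
- pointer (a joint): Angle of the red pointer about the same axis, measured like the bezel's; the pointer holds still. The bezel reads zero when the two angles are equal.
- pointer_tip (a point): Inner end of the flat red pointer, on the white dial just outside the bezel (42 mm from the axis); its x axis points outward along the pointer.
- gauge_block: Loose matte aluminium gauge block, 150 (x) x 40 (y) x 32 (z) mm, about 0.35 kg, lying on the shelf crosswise under the trip lever (16 mm gap) and stopping it from going down; origin at the centre of its underside.
- nest: Fixed shallow blue tray for the gauge block, outside 210 (x) x 120 (y) mm, inside 200 x 110 mm, rim 14 mm high, floor 4 mm above the shelf; origin at the centre of its underside.
- bolt: Blued tail rotor bolt, loose, standing upright on its hexagonal head (58 mm across corners, 20 mm thick); shank 30 mm diameter, 140 mm tall in all; origin at the centre of the underside. Leave alone.
- nut_a: Silver locking nut lying flat, 56 mm across flats, 65 mm across corners, 28 mm high, loose; origin at the centre of its underside. Leave alone.
- nut_b: Second silver locking nut, same size. Leave alone.
- ratchet: Red-handled ratchet lying flat beside the nest, loose, 187 mm long along its x (handle from -95 to 20 mm, steel head of 40 mm diameter centred at 72 mm), up to 40 mm wide and 34 mm high; origin on the shelf. Leave alone.
Not all that is in view belongs to the job. Of the things that look like the gauge_block, take the one that is farthest to the robot's left at the start.

How it is judged:
By the outcome, as a careful person would: the job done as asked, in the order asked, and still so for the second after the job is handed in, with the robot touching nothing.
It also fails if it takes over 64 s, if anything falls off the work surface, if the arm or the gripper's body presses on something with over 40 N, if the wrist force passes 120 N, or if a joint passes its speed limit or range.

ROBOT

A 6-joint arm with a two-finger parallel gripper is mounted at the origin on the work surface. World frame = base frame: x ahead of the robot, y to its left, z up, the work surface at z = 0. Lengths are in mm, angles in rad, forces in N, time in s.
With the tool pointing down it reaches from about 400 to 925 mm from the base axis. Payload 12.5 kg.
Tool frame: the origin (TCP) lies at the very end of the fingers, on their centre line; the grasp point (between the pads) lies 19 mm behind it; z points along the fingers, y is the line along which they close (so a half turn about z gives the same grasp; the last joint's range is limited). The gripper opens to 95 mm and grips with 3 to 60 N. Pads are 20 mm wide; open, the fingers measure 119 mm over their backs; the gripper's body (75 mm by 180 mm) begins 59 mm behind the grasp point.
Start: joints at [-0.106, 0.491, 1.559, -0, 1.092, -0.106], TCP at [625.017, 0.021, 214.661] pointing down, gripper open.
Joint ranges: [-3.1, 3.1], [-0.84, 2.19], [0.05, 2.79], [-1.13, 4.28], [0.06, 2.93], [-2.69, 2.69]. Speed limits (rad/s): [2.22, 2.22, 2.79, 3.14, 3.14, 3.14].

INTERFACE

Orientations are given as [roll, pitch, yaw] about the fixed x, y, z axes, in that order (R = Rz(yaw) Ry(pitch) Rx(roll)).
In Python, from cell import * gives the robot as it stands.
- The arm moves only by the tool jog_arm, never from a script. Its argument "targets" is a list of rows, each an object with "turn": the turn, a rotation vector about the world's x, y, z in degrees, a list of three; "slide": the shift along the world's x, y, z in mm, a list of three; "claw": the opening in per cent of the stroke, from 0 (shut) to 100 (fully open). In form: [{"turn": [wx, wy, wz], "slide": [x, y, z], "claw": claw}, ...]. A call has 1 to 5 rows; each row shifts and turns the commanded pose from where the row before left it; what a row does not reach is not made up. A row lasts 1/8 s, in which the tool goes at most 62.5 mm and 10.7 degrees, less where a joint would pass 70% of its speed; a pose out of reach is approached as far as the arm can. A call with a gripper value outside its range is refused whole. The fingers move at their own pace and stop on an object; the grip force is fixed at half the most. Time passes only in rows, so rows that do not move let the fingers close. It gives the time, the measured TCP pose, the force, the opening and the grip force at its end, in the units of the state.
- state(): the state, without advancing time (a new reading comes with each control period).
- read_camera(name): name is "scene" or "side" or "wrist"; returns a dict with "frame" (420x560x3 uint8, blue, green, red), "mtx" (3x3 intrinsics, pixels), "R" (3x3) and "t" (3): a world point X has camera coordinates R X + t. Camera axes: x right, y down, z forward; pixel columns grow to the right and rows downward; lengths in mm; the calibration is good to about 2 mm. A picture is of the moment at which its call begins. There is no depth.
- job_done(): hands the job in; it is judged then, once.
Trained networks look in the newest picture that a camera, given by its name, has taken for a name from the list of things; names that differ only in an ending like _2 or _b are one class to them, and where a whole thing is asked for, a point or a joint stands for the part that bears it (a point fixed in the world has none). Each returns a list of dicts, best first, with "conf" (0 to 1); they miss things now and then, are a little off and sometimes report something else, mostly with a low value. They report only what shows in the picture. A call takes as long as a camera call. They do not tell look-alikes from the thing itself.
- look_for(query, camera): "xy" ([column, row] in pixels, amid what is visible of it).
The state is a dict: "t": time; "joints": joint angles; "qvel": joint speeds; "tau": joint torques, N m; "eef_pos": TCP position; "tcp_rot": TCP orientation; "ft_force": force on the tool from outside, world axes, zero at the start; "moment": the same for the moment, N m; "opening": opening from 0.0 (shut) to 1.0 (fully open); "grip_force": force on a finger pad.
Only numpy, scipy, OpenCV 4.12 (cv2) and the standard library are available. Lean on these libraries where they do the work, as an engineer would, in place of code of your own. Each camera call takes 0.05 s, during which the arm holds its last target. There are 200 camera calls.

## Working session

There is one attempt and no reset: what is moved stays moved. The work goes in short steps, Python scripts to look and compute and a tool call to move; the robot and the scene stay as the last step left them, time stands still between calls to the robot, and variables do not carry over. Pictures are saved under pics/ and viewed, at most 13 in all, crops included, and the job is handed in when it is done.

Besides the shell and the picture viewer there is one more tool, called by a JSON object that holds its "api" and its "payload". jog_arm: Moves the arm, as the interface text tells. Its arguments: {"type":"object","properties":{"targets":{"type":"array","items":{"type":"object","properties":{"turn":{"type":"array","items":{"type":"number"}},"slide":{"type":"array","items":{"type":"number"}},"claw":{"type":"number"}}}}},"required":["targets"]}

```bash
mkdir -p pics; ls
cat > h.py <<'E'
from cell import *
import numpy as np, cv2
def ray(c,uv):
    d=np.linalg.inv(c["mtx"])@np.array([uv[0],uv[1],1.]); R=np.array(c["R"]);t=np.array(c["t"]).ravel()
    return -R.T@t, R.T@d
def at_z(c,uv,z):
    o,d=ray(c,uv); return (o+d*(z-o[2])/d[2]).round(1)
def proj(c,X):
    p=c["mtx"]@(np.array(c["R"])@np.array(X,float)+np.array(c["t"]).ravel()); return (p[:2]/p[2]).round(1)
E
python3 - <<'E'
from h import *
ims=[]
for n in("scene","side"):
    c=read_camera(n); cv2.imwrite(f"pics/{n}0.png",c["frame"]); 
    o,_=ray(c,(280,210)); print(n,o.round())
    for q,z in(("gauge_block",32),("nest",10),("checker",55),("trip_pad",57),("bezel_grip",90),("bezel_mark",64),("pointer_tip",56),("bolt",70),("nut_a",28),("ratchet",20)):
        print(q,[(np.round(d["xy"]).tolist(),round(d["conf"],2),at_z(c,d["xy"],z)[:2].tolist()) for d in look_for(q,n)])
print(state()["t"])
E
```

```text
pics
scene [ 816. -624.  693.]
gauge_block [([136.0, 262.0], 0.89, [249.4, -303.4]), ([316.0, 196.0], 0.69, [470.5, 115.8]), ([260.0, 212.0], 0.16, [384.7, -19.2])]
nest [([298.0, 282.0], 0.81, [569.3, -142.5]), ([369.0, 194.0], 0.17, [577.0, 230.5])]
checker [([362.0, 201.0], 0.91, [590.6, 135.2])]
trip_pad [([326.0, 178.0], 0.77, [469.1, 172.6]), ([370.0, 193.0], 0.72, [596.2, 174.9])]
bezel_grip [([372.0, 191.0], 0.89, [609.6, 143.2]), ([317.0, 197.0], 0.34, [505.9, 50.1])]
bezel_mark [([371.0, 190.0], 0.87, [595.3, 178.2])]
pointer_tip [([369.0, 194.0], 0.36, [594.1, 171.1])]
bolt []
nut_a [([275.0, 190.0], 0.69, [363.7, 81.3])]
ratchet [([272.0, 325.0], 0.93, [582.1, -266.2])]
side [ 193. -763.  560.]
gauge_block [([219.0, 357.0], 0.73, [225.3, -308.5]), ([272.0, 209.0], 0.67, [440.6, 113.1])]
nest [([357.0, 264.0], 0.92, [556.5, -142.8])]
checker [([308.0, 192.0], 0.76, [549.3, 131.9]), ([315.0, 180.0], 0.63, [590.3, 187.8])]
trip_pad [([272.0, 189.0], 0.64, [461.3, 174.5])]
bezel_grip [([316.0, 182.0], 0.9, [562.8, 112.4])]
bezel_mark [([319.0, 182.0], 0.68, [591.7, 159.8])]
pointer_tip []
bolt [([299.0, 294.0], 0.75, [381.5, -252.2]), ([387.0, 297.0], 0.61, [523.5, -309.4])]
nut_a [([236.0, 227.0], 0.6, [336.9, 67.4])]
ratchet [([386.0, 298.0], 0.98, [554.0, -265.4])]
1.1
```

Run:
```python
import cv2,numpy as np
a=cv2.imread("pics/scene0.png");cv2.imwrite("pics/a.png",cv2.resize(a,(800,600),interpolation=cv2.INTER_CUBIC))
a=cv2.imread("pics/side0.png");cv2.imwrite("pics/b.png",cv2.resize(a,(800,600),interpolation=cv2.INTER_CUBIC))
```

```text
(no output)
```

View pics/a.png

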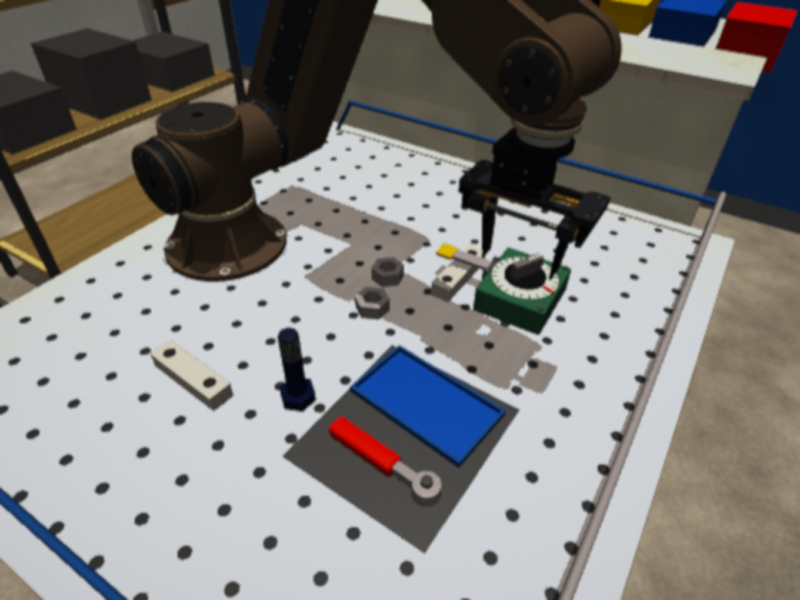

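View pics/b.png

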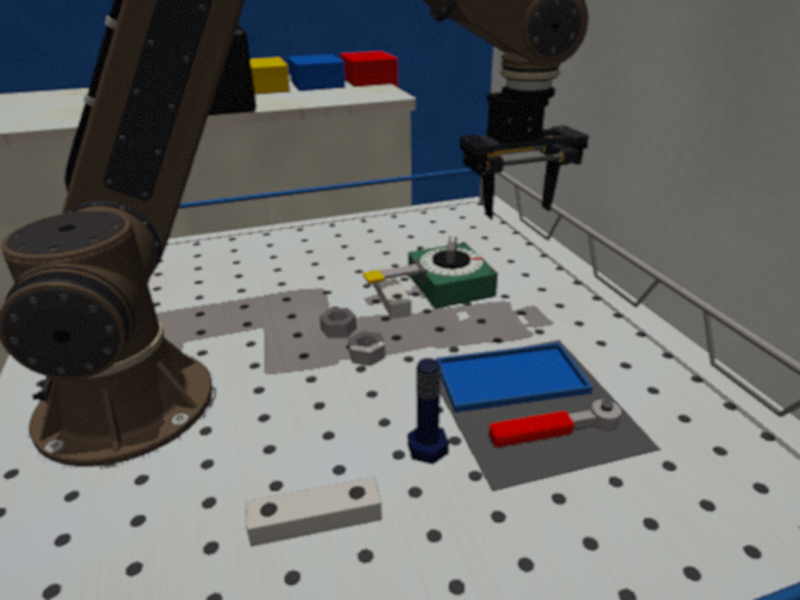

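The scene shows two look-alikes. A bar lies at (190,373) in the 800 px scene view (y≈-300, the robot's right), and another lies under the yellow-tipped lever at (455,270) (y≈+115, the left). The one under the lever is farthest left, so that is the target. The nest is at (430,400), the ratchet at (385,455), the bolt at (295,370) and the nuts at (385,270) and (373,300). I'm moving in for a closer crop with the wrist camera.

{"api": "jog_arm", "payload": {"targets": [{"slide": [-30,20,50],"turn": [0,0,0],"claw": 100},{"slide": [-40,30,40],"turn": [0,0,0],"claw": 100},{"slide": [-30,30,20],"turn": [0,0,0],"claw": 100},{"slide": [0,0,0],"turn": [0,0,0],"claw": 100}]}}

```text
t: 1.6
eef_pos: [524.9, 80.8, 326.0]
tcp_rot: [3.138, -0.0, 1.573]
ft_force: [-0.3, -0.3, -0.0]
opening: 0.999
grip_force: 0.0
```

Run:
```python
from h import *
s=state();print(s["t"],s["eef_pos"],s["tcp_rot"],s["ft_force"])
c=read_camera("wrist"); np.savez("w1.npz",**c)
cv2.imwrite("pics/w1.png",cv2.resize(c["frame"],(800,600),interpolation=cv2.INTER_CUBIC))
print(ray(c,(280,210)))
for q,z in(("gauge_block",32),("checker",55),("trip_pad",57),("bezel_grip",90),("bezel_mark",64),("pointer_tip",56),("nut_a",28)):
    print(q,[(np.round(d["xy"]).tolist(),round(d["conf"],2),at_z(c,d["xy"],z)[:2].tolist()) for d in look_for(q,"wrist")])
```

```text
1.6 [524.86788932  80.81907081 325.97799037] [ 3.13781414e+00 -2.42449934e-04  1.57308160e+00] [-0.33275973 -0.2871001  -0.02047258]
(array([524.78990628, 158.04064801, 495.71965846]), array([ 0.01267949, -0.27720251, -0.96077557]))
gauge_block [([226.0, 94.0], 0.7, [459.7, 183.8]), ([328.0, 99.0], 0.61, [594.4, 177.0])]
checker [([170.0, 225.0], 0.66, [376.8, 9.2]), ([317.0, 100.0], 0.58, [576.8, 175.1]), ([299.0, 282.0], 0.24, [558.8, -79.8])]
trip_pad [([231.0, 103.0], 0.9, [468.3, 171.8])]
bezel_grip [([326.0, 102.0], 0.82, [582.9, 172.3]), ([142.0, 158.0], 0.63, [362.4, 106.4])]
bezel_mark [([228.0, 96.0], 0.67, [465.3, 179.5]), ([326.0, 100.0], 0.6, [587.4, 175.6])]
pointer_tip []
nut_a [([172.0, 226.0], 0.97, [370.7, -1.0]), ([284.0, 356.0], 0.18, [539.3, -231.3])]
```

View pics/w1.png

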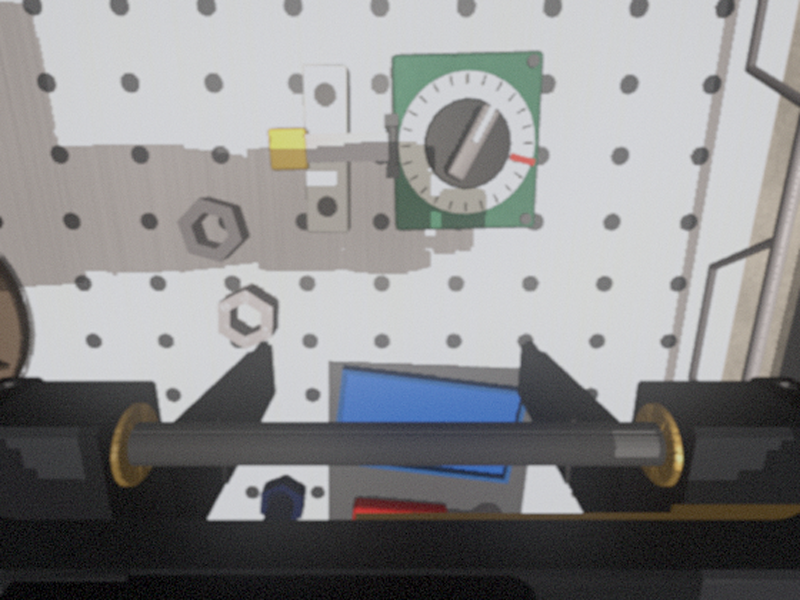

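The wrist view shows the block under the lever at (328,148), with its near end at (328,231), the yellow pad at (288,148) and the checker at (467,140). The white mark is on the upper-right end of the bar, near (493,108), and the red pointer is at (522,160). Next are a close crop and the position calculations.

Run:
```python
from h import *
c=dict(np.load("w1.npz")); f=c["frame"]
cr=f[30:175,180:390]; cv2.imwrite("pics/w1c.png",cv2.resize(cr,None,fx=3.8,fy=3.8,interpolation=cv2.INTER_CUBIC))
k=lambda u,v:(u*.7,v*.7)
print("block",[at_z(c,k(*p),32)[:2].tolist() for p in((304,65),(348,65),(350,231),(307,231))])
print("pad",at_z(c,k(287,141),57)); print("checker top",[at_z(c,k(*p),55)[:2].tolist() for p in((392,56),(542,52),(537,229),(396,229))])
for n,ps in(("scene",((398,347),(503,408),(460,463),(352,387))),("side",((437,362),(559,343),(592,381),(459,408)))):
    d=read_camera(n); print("nest",n,[at_z(d,k(*p),14)[:2].tolist() for p in ps])
print("nest w",[at_z(c,k(*p),14)[:2].tolist() for p in((345,367),(520,387),(509,480))])
# red pointer
hsv=cv2.cvtColor(f,cv2.COLOR_BGR2HSV); m=(hsv[...,1]>110)&((hsv[...,0]<8)|(hsv[...,0]>172)); m[:30]=0;m[175:]=0
ys,xs=np.nonzero(m); P=np.array([at_z(c,p,56)[:2] for p in zip(xs,ys)]);print("pointer",P.mean(0),np.ptp(P,axis=0),len(P))
```

```text
block [[444.6, 241.9], [483.7, 242.0], [481.9, 94.3], [440.0, 94.2]]
pad [430.9 176.5  57. ]
checker top [[523.0, 244.9], [649.3, 248.2], [657.4, 99.5], [526.6, 99.3]]
nest scene [[471.5, -69.1], [672.1, -89.9], [661.6, -208.8], [457.7, -180.6]]
nest side [[464.1, -73.0], [671.9, -90.7], [665.4, -194.6], [454.4, -185.3]]
nest w [[471.0, -57.6], [665.3, -81.8], [661.1, -202.7]]
pointer [638.77555556 161.64444444] [19.4  7.3] 45
```

View pics/w1c.png

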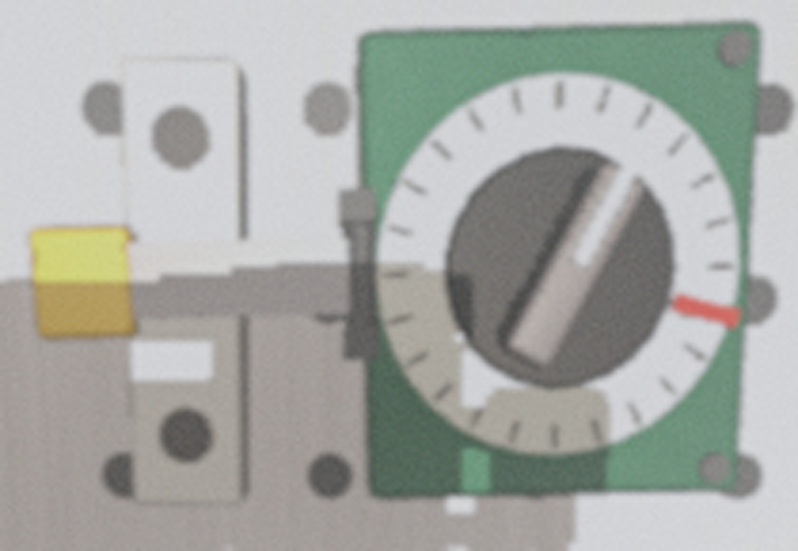

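The crop confirms the choice. The matte bar with two holes at crop (185,280) lies crosswise under the yellow-tipped lever. The block's centre is about (462,168), its near end is at y≈94, and the 148 x 41 mm size fits. I'll grip it near that end and slide it out.

{"api": "jog_arm", "payload": {"targets": [{"slide": [-32,15,-40],"turn": [0,0,0],"claw": 65},{"slide": [-31,14,-45],"turn": [0,0,0],"claw": 65},{"slide": [0,0,-55],"turn": [0,0,0],"claw": 65},{"slide": [0,0,-55],"turn": [0,0,0],"claw": 65},{"slide": [0,0,-45],"turn": [0,0,0],"claw": 65}]}}

```text
t: 2.72
eef_pos: [462.8, 108.2, 82.0]
tcp_rot: [-3.141, 0.0, 1.571]
ft_force: [0.4, -0.7, -0.5]
opening: 0.654
grip_force: 0.0
```

{"api": "jog_arm", "payload": {"targets": [{"slide": [0,0,0],"turn": [0,0,0],"claw": 65}]}}

```text
t: 2.85
eef_pos: [461.7, 108.0, 81.6]
tcp_rot: [-3.136, 0.001, 1.57]
ft_force: [0.6, -0.2, 0.6]
opening: 0.65
grip_force: 0.0
```

Run:
```python
from h import *
c=read_camera("wrist"); np.savez("w2.npz",**c)
cv2.imwrite("pics/w2.png",cv2.resize(c["frame"],(800,600),interpolation=cv2.INTER_CUBIC))
p=state()["eef_pos"]
for y in(94,120): print([proj(c,(x,y,32))/.7 for x in(442,482)])
```

```text
[array([355.42857143, 354.        ]), array([435.85714286, 354.14285714])]
[array([354.        , 303.85714286]), array([437.14285714, 303.85714286])]
```

View pics/w2.png

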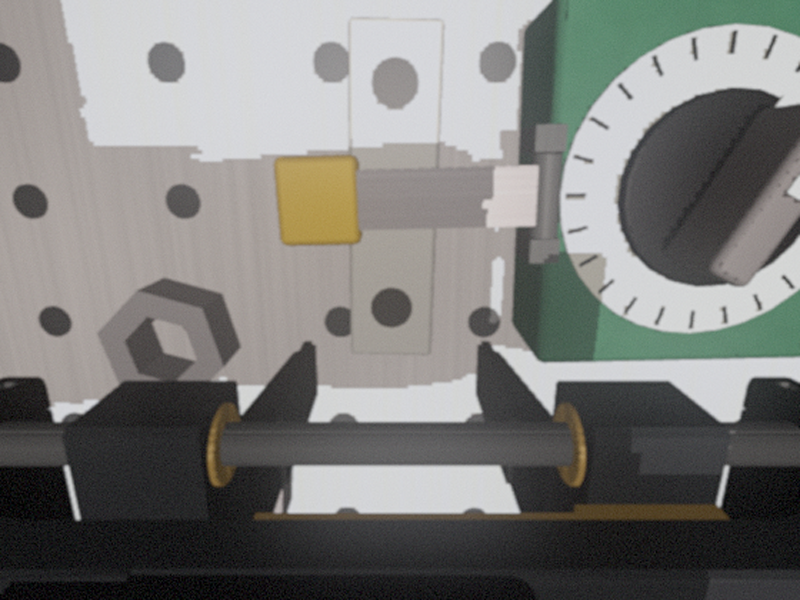

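The near end of the block (390,354) matches the prediction, with its centre at x≈460, and the fingers clear the nut at (165,320). I'm descending and closing.

{"api": "jog_arm", "payload": {"targets": [{"slide": [-1,2,-40],"turn": [0,0,0],"claw": 65},{"slide": [0,0,-30],"turn": [0,0,0],"claw": 65},{"slide": [0,0,0],"turn": [0,0,0],"claw": 20},{"slide": [0,0,0],"turn": [0,0,0],"claw": 20},{"slide": [0,0,0],"turn": [0,0,0],"claw": 20}]}}

```text
t: 3.52
eef_pos: [462.5, 110.4, 15.4]
tcp_rot: [3.139, -0.0, 1.571]
ft_force: [-1.7, -0.4, 10.5]
opening: 0.421
grip_force: 29.9
```

{"api": "jog_arm", "payload": {"targets": [{"slide": [0,0,0],"turn": [0,0,0],"claw": 20},{"slide": [0,0,0],"turn": [0,0,0],"claw": 20}]}}

```text
t: 3.78
eef_pos: [462.5, 110.3, 15.4]
tcp_rot: [3.139, -0.0, 1.571]
ft_force: [-1.1, -1.5, 10.2]
opening: 0.417
grip_force: 29.9
```

{"api": "jog_arm", "payload": {"targets": [{"slide": [0,0,4],"turn": [0,0,0],"claw": 20},{"slide": [0,0,0],"turn": [0,0,0],"claw": 20}]}}

```text
t: 4.03
eef_pos: [462.4, 110.3, 18.5]
tcp_rot: [3.14, -0.0, 1.571]
ft_force: [0.3, 0.6, -2.7]
opening: 0.419
grip_force: 29.9
```

{"api": "jog_arm", "payload": {"targets": [{"slide": [0,-20,-1],"turn": [0,0,0],"claw": 20},{"slide": [0,-25,0],"turn": [0,0,0],"claw": 20},{"slide": [0,-25,0],"turn": [0,0,0],"claw": 20},{"slide": [0,-25,0],"turn": [0,0,0],"claw": 20},{"slide": [0,-25,0],"turn": [0,0,0],"claw": 20}]}}

```text
t: 4.65
eef_pos: [462.1, -10.5, 16.8]
tcp_rot: [3.141, 0.0, 1.571]
ft_force: [-0.3, 0.1, -2.8]
opening: 0.422
grip_force: 29.9
```

{"api": "jog_arm", "payload": {"targets": [{"slide": [0,0,0],"turn": [0,0,0],"claw": 20},{"slide": [0,0,-2],"turn": [0,0,0],"claw": 65},{"slide": [0,0,0],"turn": [0,0,0],"claw": 65},{"slide": [0,0,40],"turn": [0,0,0],"claw": 65},{"slide": [0,0,20],"turn": [0,0,0],"claw": 65}]}}

```text
t: 5.28
eef_pos: [462.2, -9.1, 76.1]
tcp_rot: [3.14, 0.0, 1.572]
ft_force: [-0.3, -0.5, -0.1]
opening: 0.645
grip_force: 0.0
```

Run:
```python
from h import *
c=read_camera("wrist"); np.savez("w3.npz",**c)
cv2.imwrite("pics/w3.png",cv2.resize(c["frame"],(800,600),interpolation=cv2.INTER_CUBIC))
p=state()["eef_pos"];print(p)
print([(y,proj(c,(x,y,32))/.7) for y in(122,-24) for x in(442,482)])
```

```text
[462.936883    -9.14181202  77.72371843]
[(122, array([343.85714286,  23.85714286])), (122, array([443.28571429,  23.85714286])), (-24, array([352.71428571, 360.28571429])), (-24, array([435.        , 360.28571429]))]
```

View pics/w3.png

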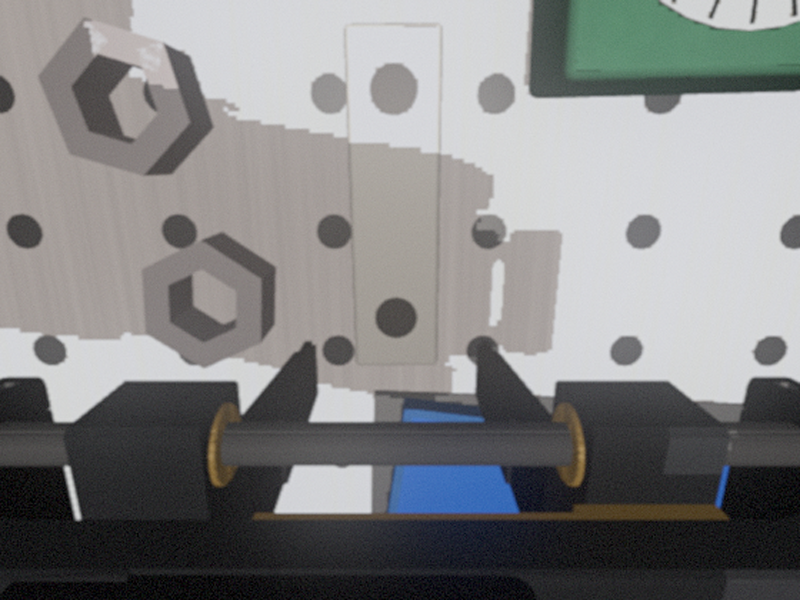

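The block is out from under the lever. It lies straight at x≈462 with y from -25 to 122, and the nuts at (125,95) and (210,300) are untouched. I'll regrasp it at its centre, y≈48.

{"api": "jog_arm", "payload": {"targets": [{"slide": [-1,35,0],"turn": [0,0,0],"claw": 65},{"slide": [0,22,-20],"turn": [0,0,0],"claw": 65},{"slide": [0,0,-41],"turn": [0,0,0],"claw": 65},{"slide": [0,0,0],"turn": [0,0,0],"claw": 65},{"slide": [0,0,0],"turn": [0,0,0],"claw": 20}]}}

```text
t: 5.95
eef_pos: [461.1, 47.4, 14.3]
tcp_rot: [3.142, 0.0, 1.571]
ft_force: [0.7, 0.4, 0.2]
opening: 0.591
grip_force: 0.0
```

{"api": "jog_arm", "payload": {"targets": [{"slide": [0,0,0],"turn": [0,0,0],"claw": 20},{"slide": [0,0,0],"turn": [0,0,0],"claw": 20},{"slide": [0,0,0],"turn": [0,0,0],"claw": 20}]}}

```text
t: 6.32
eef_pos: [461.5, 47.2, 14.7]
tcp_rot: [3.14, 0.0, 1.571]
ft_force: [-0.0, -0.8, 8.3]
opening: 0.415
grip_force: 30.0
```

{"api": "jog_arm", "payload": {"targets": [{"slide": [0,0,30],"turn": [0,0,0],"claw": 20},{"slide": [0,0,40],"turn": [0,0,0],"claw": 20},{"slide": [0,0,10],"turn": [0,0,0],"claw": 20}]}}

```text
t: 6.7
eef_pos: [461.6, 47.2, 95.7]
tcp_rot: [3.138, 0.0, 1.571]
ft_force: [0.6, 0.7, -2.5]
opening: 0.418
grip_force: 29.9
```

{"api": "jog_arm", "payload": {"targets": [{"slide": [12,-20,0],"turn": [0,0,9.6],"claw": 20},{"slide": [12,-20,0],"turn": [0,0,9.6],"claw": 20},{"slide": [12,-20,0],"turn": [0,0,9.6],"claw": 20},{"slide": [12,-20,0],"turn": [0,0,9.6],"claw": 20},{"slide": [12,-20,0],"turn": [0,0,9.6],"claw": 20}]}}

```text
t: 7.32
eef_pos: [520.9, -53.4, 92.8]
tcp_rot: [-3.141, -0.001, 2.414]
ft_force: [0.5, -0.5, -2.5]
opening: 0.418
grip_force: 29.9
```

{"api": "jog_arm", "payload": {"targets": [{"slide": [12,-20,0],"turn": [0,0,9.6],"claw": 20},{"slide": [12,-20,0],"turn": [0,0,9.6],"claw": 20},{"slide": [12,-20,0],"turn": [0,0,9.6],"claw": 20},{"slide": [8,-23,0],"turn": [0,0,9.6],"claw": 20},{"slide": [0,0,0],"turn": [0,0,0],"claw": 20}]}}

```text
t: 7.95
eef_pos: [564.9, -136.9, 92.6]
tcp_rot: [3.141, -0.001, 3.078]
ft_force: [0.1, 0.4, -2.7]
opening: 0.415
grip_force: 29.9
```

Run:
```python
from h import *
s=state();print(s["t"],s["eef_pos"],s["tcp_rot"],s["ft_force"])
f=[]
for n in("scene","side"):
    c=read_camera(n); u,v=map(int,proj(c,(565,-137,20))); f.append(cv2.resize(c["frame"][v-90:v+70,u-90:u+90],(390,347),interpolation=cv2.INTER_CUBIC))
cv2.imwrite("pics/n4.png",np.hstack(f))
```

```text
7.95 [ 564.88570998 -136.88536044   92.58852259] [ 3.14133757e+00 -8.52974920e-04  3.07783043e+00] [ 0.06157853  0.42578056 -2.6522924 ]
```

View pics/n4.png

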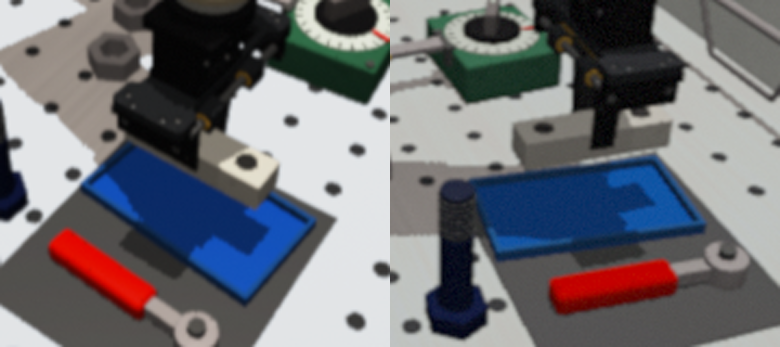

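Left is the scene crop and right the side crop. The held block at (235,160) and (590,135) is level and parallel to the nest, which lies below it at (200,220) and (590,205). I'm lowering it into the nest.

{"api": "jog_arm", "payload": {"targets": [{"slide": [0,0,-35],"turn": [0,0,0],"claw": 20},{"slide": [0,0,-25],"turn": [0,0,0],"claw": 20},{"slide": [0,0,-8],"turn": [0,0,0],"claw": 20},{"slide": [0,0,-5],"turn": [0,0,0],"claw": 20},{"slide": [0,0,0],"turn": [0,0,0],"claw": 20}]}}

```text
t: 8.68
eef_pos: [565.2, -135.6, 21.1]
tcp_rot: [-3.142, 0.001, 3.079]
ft_force: [-0.1, 0.3, -2.9]
opening: 0.419
grip_force: 29.9
```

{"api": "jog_arm", "payload": {"targets": [{"slide": [0,0,-2],"turn": [0,0,0],"claw": 20},{"slide": [0,0,0],"turn": [0,0,0],"claw": 20}]}}

```text
t: 8.93
eef_pos: [565.1, -135.8, 19.1]
tcp_rot: [-3.142, 0.001, 3.079]
ft_force: [0.3, 0.5, -2.9]
opening: 0.422
grip_force: 29.9
```

{"api": "jog_arm", "payload": {"targets": [{"slide": [0,0,-1],"turn": [0,0,0],"claw": 20},{"slide": [0,0,-1],"turn": [0,0,0],"claw": 20},{"slide": [0,0,0],"turn": [0,0,0],"claw": 20}]}}

```text
t: 9.3
eef_pos: [565.1, -135.8, 18.7]
tcp_rot: [-3.141, 0.001, 3.079]
ft_force: [-5.8, 1.0, 19.0]
opening: 0.417
grip_force: 30.0
```

{"api": "jog_arm", "payload": {"targets": [{"slide": [0,0,1],"turn": [0,0,0],"claw": 60},{"slide": [0,0,0],"turn": [0,0,0],"claw": 60},{"slide": [0,0,30],"turn": [0,0,0],"claw": 60},{"slide": [0,0,50],"turn": [0,0,0],"claw": 60},{"slide": [0,0,50],"turn": [0,0,0],"claw": 60}]}}

```text
t: 9.93
eef_pos: [564.8, -135.6, 148.9]
tcp_rot: [3.141, -0.001, 3.079]
ft_force: [0.2, 0.1, -0.5]
opening: 0.6
grip_force: 0.0
```

{"api": "jog_arm", "payload": {"targets": [{"slide": [5,30,20],"turn": [0,0,-10],"claw": 60},{"slide": [5,30,20],"turn": [0,0,-10],"claw": 60},{"slide": [5,30,10],"turn": [0,0,-10],"claw": 60},{"slide": [5,30,0],"turn": [0,0,-10],"claw": 60},{"slide": [4,30,0],"turn": [0,0,-10],"claw": 60}]}}

```text
t: 10.55
eef_pos: [589.1, 15.3, 197.8]
tcp_rot: [3.141, 0.0, 2.2]
ft_force: [0.2, 0.4, 0.2]
opening: 0.599
grip_force: 0.0
```

{"api": "jog_arm", "payload": {"targets": [{"slide": [0,30,0],"turn": [0,0,-10],"claw": 60},{"slide": [0,30,0],"turn": [0,0,-10],"claw": 60},{"slide": [0,30,0],"turn": [0,0,-10],"claw": 60},{"slide": [0,16,0],"turn": [0,0,-6],"claw": 60},{"slide": [0,0,0],"turn": [0,0,0],"claw": 60}]}}

```text
t: 11.18
eef_pos: [588.9, 121.1, 197.5]
tcp_rot: [-3.142, 0.0, 1.58]
ft_force: [0.0, -0.4, 0.3]
opening: 0.601
grip_force: 0.0
```

Run:
```python
from h import *
s=state();print(s["t"],s["eef_pos"],s["tcp_rot"],s["ft_force"],s["joints"])
c=read_camera("wrist"); np.savez("w5.npz",**c)
u,v=map(int,proj(c,(589,172,64)));print(u,v)
a,b=max(v-110,0),max(u-140,0); print(a,b)
W=c["frame"][a:a+210,b:b+280]
f=[]
for n in("scene","side"):
    d=read_camera(n); np.savez(n+"5.npz",**d);x,y=map(int,proj(d,(565,-137,20))); f.append(d["frame"][y-50:y+50,x-70:x+70])
im=np.vstack([W,np.hstack(f)]); cv2.imwrite("pics/w5.png",cv2.resize(im,None,fx=1.9,fy=1.9,interpolation=cv2.INTER_CUBIC)); print(im.shape)
```

```text
11.175 [588.87787298 121.12826324 197.50217287] [-3.14151537e+00  6.21275260e-06  1.58013467e+00] [ 0.02292994 -0.43471633  0.25265313] [9.30301492e-02 4.74381372e-01 1.63962012e+00 3.14580106e-07
 1.02766869e+00 8.36916416e-02]
277 144
34 137
(310, 280, 3)
```

View pics/w5.png

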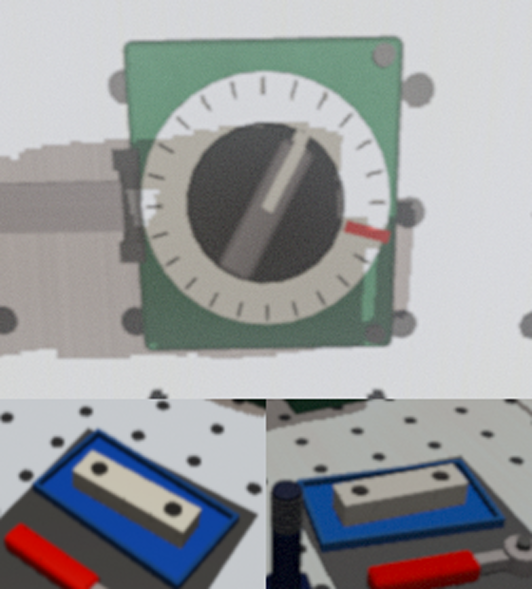

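The block lies flat inside the nest (bottom crops). In the bezel view the disc centre is at (265,203), the bar runs (238,268)–(302,138) with the white mark at the upper end, and the pointer is at (346,226)–(389,238). Next are the angles.

```bash
cat > ang.py <<'E'
from h import *
def run(fn,cen,zt=96):
    c=dict(np.load(fn)); f=c["frame"]; h=cv2.cvtColor(f,cv2.COLOR_BGR2HSV)
    yy,xx=np.mgrid[:420,:560]
    m=(h[...,1]>70)&((h[...,0]<10)|(h[...,0]>170))&(np.hypot(xx-cen[0],yy-cen[1])<90)
    m=cv2.morphologyEx(m.astype(np.uint8),cv2.MORPH_OPEN,np.ones((2,2)))
    ys,xs=np.nonzero(m); P=np.array([at_z(c,p,56)[:2] for p in zip(xs,ys)])
    w=np.linalg.svd(P-P.mean(0))[2][0]; w*=np.sign(w[0])
    print("pointer",len(P),P.mean(0).round(1),"axis deg",np.degrees(np.arctan2(w[1],w[0])).round(1),"from axis",{C:np.degrees(np.arctan2(*(P.mean(0)-C)[::-1])).round(1) for C in((589,172),(590,173))})
    return c
E
python3 - <<'E'
from ang import *
k=lambda u,v:(u/1.9+137,v/1.9+34)
c=run("w5.npz",k(265,203))
print("disc",[at_z(c,k(*p),64)[:2] for p in((187,203),(344,203),(265,123),(265,283))])
a=lambda p,q,z:(lambda A,B:(A[:2],B[:2],np.degrees(np.arctan2(B[1]-A[1],B[0]-A[0])).round(1)))(at_z(c,k(*p),z),at_z(c,k(*q),z))
print("bar",a((238,268),(302,138),96)); print("mark",a((267,210),(303,133),96))
print("dial",[at_z(c,k(*p),57)[:2] for p in((140,197),(390,197),(263,70),(263,324))])
print("checker",[at_z(c,k(*p),55)[:2] for p in((125,44),(401,39),(390,345),(150,349))])
E
```

```text
pointer 149 [639.2 160.7] axis deg -14.2 from axis {(589, 172): np.float64(-12.7), (590, 173): np.float64(-14.0)}
disc [array([551.7, 175. ]), array([625.7, 175.6]), array([588.2, 211.2]), array([588.8, 136.9])]
bar (array([577. , 149.9]), array([603.5, 204.1]), np.float64(63.9))
mark (array([589.4, 174.8]), array([603.8, 206.1]), np.float64(65.3))
dial [array([528.3, 177.1]), array([648.6, 178.1]), array([587.1, 234.5]), array([587.9, 114.3])]
checker [array([524.2, 245.1]), array([649.6, 248.3]), array([653.6, 103.1]), array([529.5,  99.8])]
```

{"api": "jog_arm", "payload": {"targets": [{"slide": [0,25,0],"turn": [0,0,-9],"claw": 55},{"slide": [0,28,0],"turn": [0,0,-9],"claw": 55},{"slide": [0,0,-30],"turn": [0,0,-8],"claw": 55},{"slide": [0,0,-40],"turn": [0,0,0],"claw": 55},{"slide": [0,0,0],"turn": [0,0,0],"claw": 55}]}}

```text
t: 11.95
eef_pos: [587.9, 172.3, 125.5]
tcp_rot: [-3.138, 0.003, 1.124]
ft_force: [0.2, 0.4, 0.3]
opening: 0.548
grip_force: 0.0
```

{"api": "jog_arm", "payload": {"targets": [{"slide": [0,0,-30],"turn": [0,0,0],"claw": 55},{"slide": [0,0,-25],"turn": [0,0,0],"claw": 55},{"slide": [0,0,0],"turn": [0,0,0],"claw": 55}]}}

```text
t: 12.32
eef_pos: [589.0, 172.8, 72.9]
tcp_rot: [-3.141, 0.001, 1.124]
ft_force: [-0.2, 0.0, 1.4]
opening: 0.552
grip_force: 0.0
```

{"api": "jog_arm", "payload": {"targets": [{"slide": [0,1,0],"turn": [0,0,0],"claw": 30},{"slide": [0,0,0],"turn": [0,0,0],"claw": 10},{"slide": [0,0,0],"turn": [0,0,0],"claw": 10},{"slide": [0,0,0],"turn": [0,0,0],"claw": 10},{"slide": [0,0,0],"turn": [0,0,0],"claw": 10}]}}

```text
t: 12.95
eef_pos: [587.9, 174.7, 73.1]
tcp_rot: [-3.14, 0.001, 1.124]
ft_force: [-6.6, 1.8, 6.3]
opening: 0.169
grip_force: 30.0
```

{"api": "jog_arm", "payload": {"targets": [{"slide": [0.5,0,0],"turn": [0,0,-8],"claw": 10},{"slide": [0,0,0],"turn": [0,0,-9],"claw": 10},{"slide": [0,0,0],"turn": [0,0,-9],"claw": 10},{"slide": [0,0,0],"turn": [0,0,-9],"claw": 10},{"slide": [0,0,0],"turn": [0,0,-9],"claw": 10}]}}

```text
t: 13.58
eef_pos: [588.2, 174.4, 73.0]
tcp_rot: [-3.141, 0.003, 0.351]
ft_force: [-7.4, -0.0, 6.9]
opening: 0.168
grip_force: 30.0
```

{"api": "jog_arm", "payload": {"targets": [{"slide": [0,0,0],"turn": [0,0,-9],"claw": 10},{"slide": [0,0,0],"turn": [0,0,-9],"claw": 10},{"slide": [0,0,0],"turn": [0,0,-9],"claw": 10},{"slide": [0,0,0],"turn": [0,0,-8],"claw": 10},{"slide": [0,0,0],"turn": [0,0,0],"claw": 10}]}}

```text
t: 14.2
eef_pos: [588.2, 174.0, 73.0]
tcp_rot: [3.14, 0.002, -0.257]
ft_force: [-7.7, -3.1, 7.0]
opening: 0.165
grip_force: 30.0
```

{"api": "jog_arm", "payload": {"targets": [{"slide": [0,0,0],"turn": [0,0,0],"claw": 40},{"slide": [0,0,0],"turn": [0,0,0],"claw": 40},{"slide": [0,0,40],"turn": [0,0,0],"claw": 40},{"slide": [0,0,50],"turn": [0,0,0],"claw": 40},{"slide": [-45,12,35],"turn": [0,0,0],"claw": 40}]}}

```text
t: 14.82
eef_pos: [546.1, 186.0, 199.4]
tcp_rot: [-3.14, -0.003, -0.256]
ft_force: [-0.7, 0.4, 0.0]
opening: 0.398
grip_force: 0.0
```

{"api": "jog_arm", "payload": {"targets": [{"slide": [0,0,0],"turn": [0,0,0],"claw": 40}]}}

```text
t: 14.95
eef_pos: [543.6, 187.2, 200.5]
tcp_rot: [-3.14, -0.004, -0.253]
ft_force: [0.3, 0.1, -0.2]
opening: 0.398
grip_force: 0.0
```

Run:
```python
from h import *
s=state();print(s["t"],s["eef_pos"],s["tcp_rot"],s["ft_force"])
c=read_camera("wrist"); np.savez("w6.npz",**c)
u,v=map(int,proj(c,(589,174,64)));print(u,v)
a,b=max(v-75,0),max(u-100,0); print(a,b)
cv2.imwrite("pics/w6.png",cv2.resize(c["frame"][a:a+150,b:b+200],None,fx=4,fy=4,interpolation=cv2.INTER_CUBIC))
from ang import run
run("w6.npz",(u,v))
```

```text
14.95 [543.57983836 187.15113695 200.52531084] [-3.13968152 -0.00358792 -0.25346727] [ 0.31372674  0.07903644 -0.2204865 ]
279 149
74 179
pointer 133 [637.4 161. ] axis deg -13.9 from axis {(589, 172): np.float64(-12.8), (590, 173): np.float64(-14.2)}
```

View pics/w6.png

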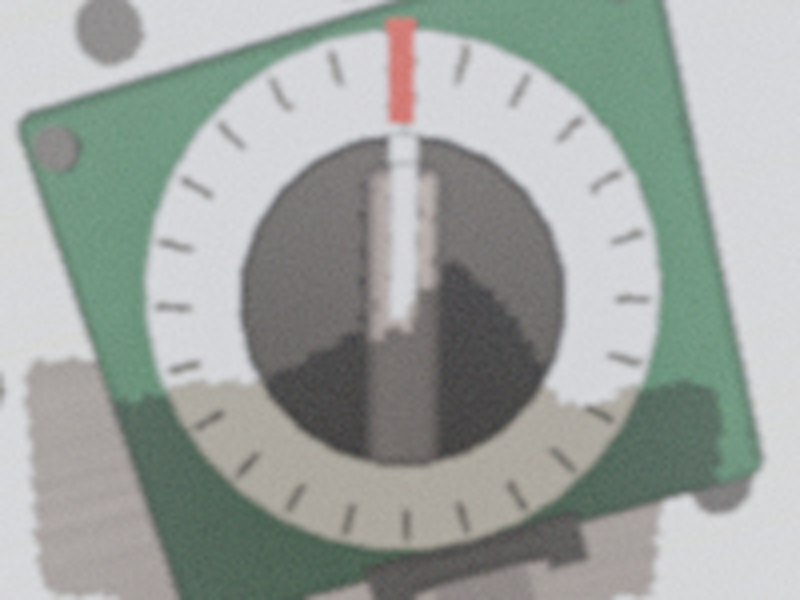

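The white mark (402,140) sits directly in line with the red pointer (401,20)–(401,122) and the bar is vertical, so the error is about 0.5° or less. Next I press the lever pad at about (431,170) with closed fingers.

{"api": "jog_arm", "payload": {"targets": [{"slide": [-40,-6,0],"turn": [0,0,5],"claw": 0},{"slide": [-40,-6,0],"turn": [0,0,5],"claw": 0},{"slide": [-32,-5,-30],"turn": [0,0,5],"claw": 0},{"slide": [0,0,-45],"turn": [0,0,0],"claw": 0},{"slide": [0,0,-35],"turn": [0,0,0],"claw": 0}]}}

```text
t: 15.62
eef_pos: [432.6, 169.0, 85.6]
tcp_rot: [3.141, 0.001, 0.007]
ft_force: [-0.1, 1.0, 0.5]
opening: 0.004
grip_force: 0.0
```

{"api": "jog_arm", "payload": {"targets": [{"slide": [0,0,0],"turn": [0,0,0],"claw": 0},{"slide": [0,0,0],"turn": [0,0,0],"claw": 0}]}}

```text
t: 15.88
eef_pos: [433.1, 169.3, 88.1]
tcp_rot: [3.141, -0.0, 0.007]
ft_force: [-0.5, 0.1, 1.1]
opening: 0.004
grip_force: 0.0
```

Run:
```python
from h import *
s=state();print(s["t"],s["eef_pos"],s["tcp_rot"],s["ft_force"])
f=[]
for n in("scene","side"):
    c=read_camera(n); u,v=map(int,proj(c,(440,165,57))); f.append(cv2.resize(c["frame"][v-50:v+50,u-50:u+70],(396,330),interpolation=cv2.INTER_CUBIC))
cv2.imwrite("pics/n7.png",np.hstack(f))
```

```text
15.875 [433.14483004 169.2888331   88.06430367] [ 3.14148526e+00 -1.32221734e-05  6.80626483e-03] [-0.47316784  0.14019814  1.13879564]
```

View pics/n7.png

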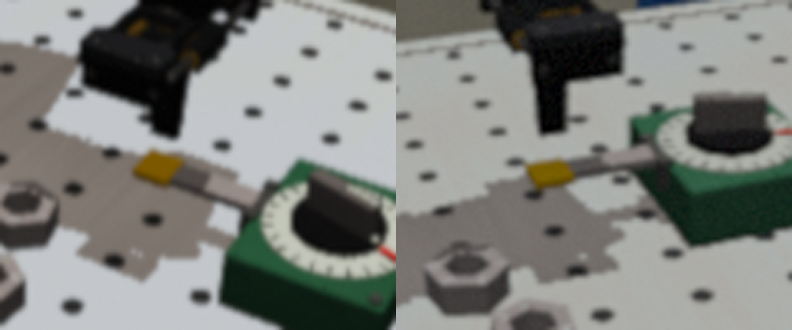

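The closed fingertips at (168,130) in scene and (550,130) in side are right above the yellow pad at (160,165) and (550,172). I'm pressing down in steps.

{"api": "jog_arm", "payload": {"targets": [{"slide": [-2,0,-25],"turn": [0,0,0],"claw": 0},{"slide": [0,0,-10],"turn": [0,0,0],"claw": 0},{"slide": [0,0,-8],"turn": [0,0,0],"claw": 0},{"slide": [0,0,-8],"turn": [0,0,0],"claw": 0},{"slide": [0,0,-6],"turn": [0,0,0],"claw": 0}]}}

```text
t: 16.6
eef_pos: [432.6, 169.6, 31.8]
tcp_rot: [-3.141, -0.005, 0.007]
ft_force: [5.0, -3.3, 12.7]
opening: 0.005
grip_force: 5.6
```

{"api": "jog_arm", "payload": {"targets": [{"slide": [0,0,-3],"turn": [0,0,0],"claw": 0},{"slide": [0,0,0],"turn": [0,0,0],"claw": 0}]}}

```text
t: 16.85
eef_pos: [432.8, 169.6, 29.1]
tcp_rot: [-3.141, -0.005, 0.007]
ft_force: [3.2, -0.5, 13.0]
opening: 0.005
grip_force: 5.8
```

{"api": "jog_arm", "payload": {"targets": [{"slide": [0,0,-3],"turn": [0,0,0],"claw": 0},{"slide": [0,0,0],"turn": [0,0,0],"claw": 0}]}}

```text
t: 17.1
eef_pos: [433.0, 169.8, 26.3]
tcp_rot: [-3.14, -0.006, 0.007]
ft_force: [3.0, -0.3, 13.5]
opening: 0.001
grip_force: 6.1
```

{"api": "jog_arm", "payload": {"targets": [{"slide": [0,0,-2],"turn": [0,0,0],"claw": 0},{"slide": [0,0,0],"turn": [0,0,0],"claw": 0}]}}

```text
t: 17.35
eef_pos: [433.2, 169.8, 24.4]
tcp_rot: [-3.14, -0.006, 0.007]
ft_force: [2.3, -0.2, 15.0]
opening: 0.007
grip_force: 6.3
```

{"api": "jog_arm", "payload": {"targets": [{"slide": [0,0,-2],"turn": [0,0,0],"claw": 0},{"slide": [0,0,0],"turn": [0,0,0],"claw": 0}]}}

```text
t: 17.6
eef_pos: [433.3, 169.9, 23.1]
tcp_rot: [-3.14, -0.007, 0.007]
ft_force: [1.0, 0.1, 26.7]
opening: 0.008
grip_force: 12.1
```

{"api": "jog_arm", "payload": {"targets": [{"slide": [0,0,-1],"turn": [0,0,0],"claw": 0},{"slide": [0,0,0],"turn": [0,0,0],"claw": 0}]}}

```text
t: 17.85
eef_pos: [433.5, 169.9, 22.7]
tcp_rot: [-3.14, -0.008, 0.007]
ft_force: [-0.8, -2.5, 37.2]
opening: 0.005
grip_force: 17.2
```

At the stop: the force now climbs steeply. I'll hold, then release.

{"api": "jog_arm", "payload": {"targets": [{"slide": [0,0,0],"turn": [0,0,0],"claw": 0},{"slide": [0,0,0],"turn": [0,0,0],"claw": 0},{"slide": [0,0,0],"turn": [0,0,0],"claw": 0},{"slide": [0,0,0],"turn": [0,0,0],"claw": 0},{"slide": [0,0,0],"turn": [0,0,0],"claw": 0}]}}

```text
t: 18.48
eef_pos: [433.4, 169.9, 22.7]
tcp_rot: [-3.14, -0.008, 0.007]
ft_force: [-0.7, -0.7, 36.8]
opening: 0.004
grip_force: 17.1
```

{"api": "jog_arm", "payload": {"targets": [{"slide": [0,0,0],"turn": [0,0,0],"claw": 0},{"slide": [0,0,0],"turn": [0,0,0],"claw": 0},{"slide": [0,0,12],"turn": [0,0,0],"claw": 0},{"slide": [0,0,14],"turn": [0,0,0],"claw": 0},{"slide": [0,0,40],"turn": [0,0,0],"claw": 0}]}}

```text
t: 19.1
eef_pos: [430.0, 169.2, 86.1]
tcp_rot: [3.141, 0.002, 0.007]
ft_force: [0.4, 0.3, 0.2]
opening: 0.007
grip_force: 0.0
```

{"api": "jog_arm", "payload": {"targets": [{"slide": [0,0,50],"turn": [0,0,0],"claw": 0},{"slide": [0,-20,50],"turn": [0,0,0],"claw": 0},{"slide": [0,-50,20],"turn": [0,0,0],"claw": 0},{"slide": [0,-50,0],"turn": [0,0,0],"claw": 0},{"slide": [0,0,0],"turn": [0,0,0],"claw": 0}]}}

```text
t: 19.73
eef_pos: [430.7, 47.0, 206.7]
tcp_rot: [3.141, -0.002, 0.003]
ft_force: [-0.7, 0.1, -0.4]
opening: 0.005
grip_force: 0.0
```

Run:
```python
from h import *
s=state();print(s["t"],s["eef_pos"],s["ft_force"])
c=read_camera("side");cv2.imwrite("pics/end.png",cv2.resize(c["frame"][100:350,120:480],None,fx=2.2,fy=2.2,interpolation=cv2.INTER_CUBIC))
```

```text
19.725 [430.71871156  46.99973808 206.73863731] [-0.67036558  0.07019066 -0.398683  ]
```

View pics/end.png

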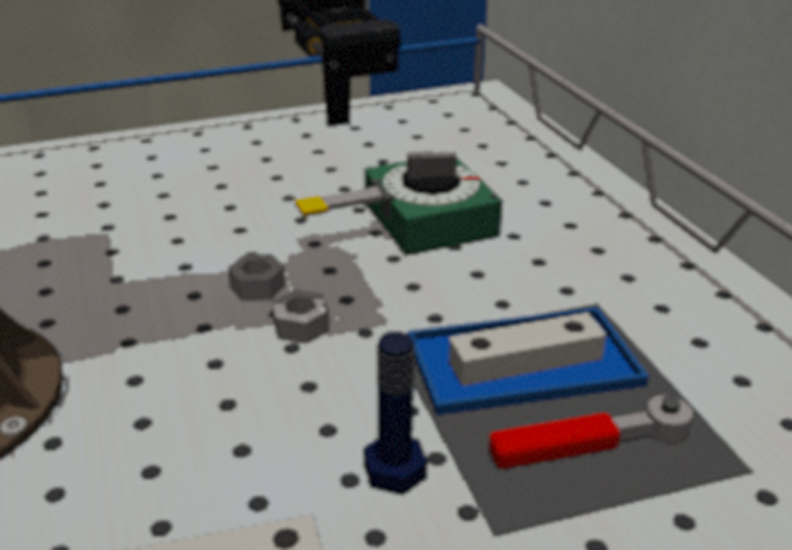

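The lever is back up at (312,204), the block is flat in the nest at (527,347), and the bolt (395,410), the nuts and the ratchet are unmoved. I'm handing the job in.

```bash
python3 -c "
from cell import *
print(job_done())"
```

```text
the job is handed in; nothing more can be done
None
```

Job handed in at about 20 s: the gauge block lies flat in the nest, the bezel's zero mark lines up with the pointer to about 0.5°, the trip lever was pressed to its stop, held about 1 s and sprang back up, and the bolt, nuts and ratchet look unmoved in the last picture.

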